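# Load a heat sink into the drying oven with tongs

## Task

Take the tongs from their stand and use them, never the bare fingers, to fetch the finned heat sink from under the wire shelf of the parts rack and lay it flat on its base inside the oven tray without dropping it. Then put the tongs back upright in the socket of their stand, and push the tray straight into the drying oven until its front plate is fully home against the oven's face. Leave the other things where they are.

Things in the scene. Friction and masses are not known exactly. Their poses are not given: they have to be found in the camera images.
- tongs: Sprung steel tongs, 152 mm tall, 85 g, standing jaws-down in their stand. Origin midway between the jaw tips, lowest point; z runs up to the pivot at 150 mm, y is the closing line, x across the blades. Jaws: lowest 45 mm, flat, 16 mm wide, 5 mm thick; open gap 47 mm at the tips (56 mm outside). The frame is fixed to one arm: it leans 0.08 rad about x when closed on 24 mm.
- tongs_grip (a point): Point to grip, on the tongs' axis 115 mm above the jaw tips. Flat black paddles 18 mm wide, from 90 to 140 mm up; squeeze them from outside along y. Width over them here: 49 mm open, 43 mm with the jaws 24 mm apart. The spring pushes back with 5 N (open) to 7 N (closed); a quarter of any finger force beyond that arrives at the jaws.
- stand: Tongs stand, fixed: steel base 90 x 110 x 8 mm with a black open-topped socket, inside 25 mm (x) by 64 mm (y), walls 6 mm, rim at z 56 mm. Origin at the centre of the underside, axes as those of the resting tongs.
- stand_in (a point): Centre of the socket's floor, 8 mm above the table; the tongs' origin stands here at rest.
- heatsink: Finned aluminium heat sink lying on its base: 64 mm long (x), 24 mm wide (y, the width to squeeze), 30 mm tall, four fins along x, about 70 g. Origin at the centre of its underside, z up. It lies on the rack's deck in one of three places 80 mm apart, x pointing into the rack.
- rack: Fixed parts rack 300 mm wide (y). Origin on the table below the middle of the shelf's front edge; +x points into the rack, roughly to the robot's right: it opens towards the middle of the table. Deck top z 40 mm, x -30 to 135. Wire-grid shelf above: z 180 to 192 mm, x 0 to 135, front lip to z 220; posts only at the back corners. Things on the deck stand at x about 60 mm, y about -80, 0, 80 mm.
- tray: Loose steel tray on the oven's landing. Origin at the centre of its underside, +x towards the oven, z up. Pan 120 (x) x 118 (y) mm, walls 22 mm tall, 3 mm thick, inner floor at z 3 mm. Front plate on the robot's side: 150 mm wide (y), x -66 to -60 mm, z 14 to 66 mm, with a bar handle, 8 mm thick, 80 mm long (y), centred at x -116, z 40 mm; push on it.
- oven: Fixed white drying oven, 240 deep, 290 wide, 150 mm tall. Origin on the table under the middle of its front face; +x points into it. A 12 mm thick landing with 10 mm side guides (3 mm play) starts at x -210 mm. Opening 134 mm wide, z 12 to 66 mm. With the tray home its plate lies on the face and its origin is at x 60, y 0, z 12 mm.
- capacitor: Bystander on the rack deck: upright round aluminium can, 34 mm diameter, 58 mm tall. Origin at its underside.
- module: Bystander on the rack deck: plain flat aluminium block 60 x 32 x 22 mm with three studs. Origin at its underside.
- meter: Bystander: black hand multimeter lying flat, 75 x 150 x 35 mm. Origin at its underside.
- driver: Bystander: screwdriver lying on the table. Origin at its underside.
- reel: Bystander: grey empty wire reel, 64 mm diameter, 46 mm tall. Origin at its underside.
- flux: Bystander: amber bottle, 56 mm diameter, 120 mm tall. Origin at its underside.
Not all that is in view belongs to the job. Leave any turquoise look-alike of the stand alone.

How it is judged:
On the way, in this order (a step that is already met when the one before it is completed fails the run):
1. the heat sink is lifted in the tongs, more than 10 mm above deck height (height (world z) of heatsink above 0.05 m and contact force between tongs and heatsink above 0.3 N), for 0.2 s.
2. the heat sink lies on its base inside the tray, let go by the tongs (x of heatsink in the frame of tray between -0.05 and 0.05 m and y of heatsink in the frame of tray between -0.05 and 0.05 m and z of heatsink in the frame of tray between -0.002 and 0.01 m and angle between heatsink's own z axis and vertical below 0.15 rad and linear speed of heatsink below 0.02 m/s and contact force between tongs and heatsink below 0.1 N), for 0.2 s.
At the end, for the whole second after the job is handed in: Heat sink still on its base inside the tray (within 7 mm of the floor, tilt under 0.15 rad, within 50 mm of centre on each axis); tray home within 4 mm, square within 0.06 rad; tongs still in the socket (within 20 mm of centre, 12 mm of its floor, tilt under 0.2 rad) (x of heatsink in the frame of tray between -0.05 and 0.05 m and y of heatsink in the frame of tray between -0.05 and 0.05 m and z of heatsink in the frame of tray between -0.002 and 0.01 m and angle between heatsink's own z axis and vertical below 0.15 rad and linear speed of each of heatsink, tray below 0.02 m/s and x of tray in the frame of oven above 0.056 m and angle between the x axis of tray and the x axis of oven, either way round below 0.06 rad and horizontal distance between tongs and stand_in below 0.02 m and z of tongs in the frame of stand below 0.02 m and angle between tongs's own z axis and vertical below 0.2 rad and linear speed of tongs below 0.03 m/s); the robot touches nothing.
It fails at once if the bare fingers touch the heat sink (contact force between the fingers and heatsink above 0.5 N).
It fails at once if the heat sink is dropped towards the tray from more than 25 mm above its floor (contact force between anything else and heatsink below 0.01 N and z of heatsink in the frame of tray above 0.028 m and horizontal distance between heatsink and tray below 0.08 m).
It fails at once if another thing (capacitor, module, meter, screwdriver, reel or bottle) is moved more than 25 mm (distance of any of capacitor, module, meter, driver, reel, flux from where it was at the start of the episode above 0.025 m).
It also fails if it takes over 72 s, if anything falls off the work surface, if the arm or the gripper's body presses on something with over 40 N, if the wrist force passes 120 N, or if a joint passes its speed limit or range.

## Robot

A 6-joint arm with a two-finger parallel gripper is mounted at the origin on the work surface. World frame = base frame: x ahead of the robot, y to its left, z up, the work surface at z = 0. Lengths are in m, angles in rad, forces in N, time in s.
With the tool pointing down it reaches from about 0.275 to 0.85 m from the base axis. Payload 19 kg.
Tool frame: the origin (TCP) lies midway between the tips of the shut fingers; the grasp point (between the pads) lies 19 mm behind it; z points along the fingers, y is the line along which they close (so a half turn about z gives the same grasp; the last joint's range is limited). The gripper opens to 85 mm and grips with 20 to 120 N. Pads are 22 mm wide; open, the fingers measure 114 mm over their backs; the gripper's body (76 mm by 85 mm) begins 54 mm behind the grasp point. The pads swing forward as they close: fully open they stand 13 mm farther back than shut.
Start: joints at [0.974, 0.15, 1.437, -0, 1.554, -0.134], TCP at [0.257, 0.514, 0.231] pointing down, gripper open.
Joint ranges: [-2.8, 2.8], [-0.68, 2.1], [0.12, 2.68], [-1.39, 4.53], [0.16, 2.79], [-2.81, 2.81]. Speed limits (rad/s): [1.89, 1.89, 2.22, 3.01, 3.01, 3.01].

## Interface

Orientations are given as a unit quaternion [x, y, z, w].
In Python, from cell import manip gives the robot as it stands. The module is installed in compiled form; this text tells all that it offers.
- The arm moves only by the tool servo_tool, never from a script. Its arguments are lists of equal length, an entry for each row: "grip": the finger opening in mm, from 0 to 85.4; "offset": the shift along the tool's x, y, z in mm, a list of three; "rotation": the turn, a rotation vector about the tool's x, y, z in rad, a list of three. In form: {"grip": [grip, ...], "offset": [[x, y, z], ...], "rotation": [[rx, ry, rz], ...]}. A call has 1 to 10 rows; each row is the pose to reach, as a shift and turn from the pose commanded when the call began, along the tool's axes at that moment; what a row does not reach only later rows make up. A row lasts 1/10 s, in which the tool goes at most 50 mm and 8.59 degrees, less where a joint would pass 70% of its speed; a pose out of reach is approached as far as the arm can. A call with a gripper value outside its range is refused whole. The fingers move at their own pace and stop on an object; "newtons" is the grip in N (left out, the last holds). Time passes only in rows, so rows that repeat a pose let the fingers close. It gives the time, the measured TCP pose, the force, the opening and the grip force at its end, in the units of the state.
- manip.state(): the state, without advancing time (a new reading comes with each control period).
- manip.snapshot(name): name is "scene" or "top" or "wrist"; returns a dict with "pixels" (480x640x3 uint8, blue, green, red), "z_map" (480x640 float32, m along the optical axis (not along the pixel's ray), 0 where there is no reading), "K" (3x3 intrinsics, pixels), "pose" (4x4, takes a point from camera to world coordinates); the wrist camera has in their place "T_tool_cam" (4x4, takes a point from camera to tool coordinates, whose origin is the TCP and whose axes are the flange's). Camera axes: x right, y up, looking along -z (the intrinsics and any distortion apply to the point x, -y, -z); pixel columns grow to the right and rows downward; lengths in m; the calibration is good to about 2 mm. A picture is of the moment at which its call begins: read the wrist's pose just before it.
- manip.close_job(): hands the job in; it is judged then, once.
Trained networks look in the newest picture that a camera, given by its name, has taken for a name from the list of things; names that differ only in an ending like _2 or _b are one class to them, and where a whole thing is asked for, a point or a joint stands for the part that bears it (a point fixed in the world has none). Each returns a list of dicts, best first, with "conf" (0 to 1); they miss things now and then, are a little off and sometimes report something else, mostly with a low value. They report only what shows in the picture. A call takes as long as a camera call. They do not tell look-alikes from the thing itself.
- manip.find_in(camera, query): "box" ([centre column, centre row, width, height] in pixels, round what is visible of it).
- manip.mark_of(camera, query): "at" ([column, row] in pixels: a listed point, or the origin of a listed thing).
The state is a dict: "clock": time; "joint_pos": joint angles; "joint_vel": joint speeds; "joint_efforts": joint torques, N m; "ee_pos": TCP position; "eef_rot": TCP orientation; "wrist_force": force on the tool from outside, world axes, zero at the start; "wrist_torque": the same for the moment, N m; "gripper_width": finger opening in m; "finger_force": force on a finger pad.
Only numpy, scipy, OpenCV 4.12 (cv2) and the standard library are available. Lean on these libraries where they do the work, as an engineer would, in place of code of your own. Each camera call takes 0.05 s, during which the arm holds its last target. There are 200 camera calls.

## Working session

There is one attempt and no reset: what is moved stays moved. The work goes in short steps, Python scripts to look and compute and a tool call to move; the robot and the scene stay as the last step left them, time stands still between calls to the robot, and variables do not carry over. Pictures are saved under pics/ and viewed, at most 11 in all, crops included, and the job is handed in when it is done.

Besides the shell and the picture viewer there is one more tool, called after "Call:" by a JSON object that holds its "op" and its "data". servo_tool: Moves the arm, as the interface text tells. Its arguments: {"type":"object","properties":{"grip":{"type":"array","items":{"type":"number"}},"offset":{"type":"array","items":{"type":"array","items":{"type":"number"}}},"rotation":{"type":"array","items":{"type":"array","items":{"type":"number"}}},"newtons":{"type":"number"}},"required":["grip","offset","rotation"]}

```bash
mkdir -p pics
cat > h.py <<'E'
import numpy as np, cv2
from cell import manip
from scipy.spatial.transform import Rotation as R
def snap(n):
    s=manip.state() if n=="wrist" else None
    d=manip.snapshot(n)
    if n=="wrist":
        T=np.eye(4);T[:3,:3]=R.from_quat(s["eef_rot"]).as_matrix();T[:3,3]=s["ee_pos"]
        d["pose"]=T@d["T_tool_cam"]
    return d
def cloud(d):
    K=d["K"];z=d["z_map"];v,u=np.mgrid[:480,:640]
    P=np.stack([(u-K[0,2])/K[0,0]*z,-(v-K[1,2])/K[1,1]*z,-z],-1)
    W=P@d["pose"][:3,:3].T+d["pose"][:3,3];W[z==0]=np.nan
    return W
def ray(d,px,h):
    K=d["K"];r=d["pose"][:3,:3]@np.array([(px[0]-K[0,2])/K[0,0],-(px[1]-K[1,2])/K[1,1],-1])
    o=d["pose"][:3,3];return o+r*(h-o[2])/r[2]
def proj(d,p):
    q=d["pose"][:3,:3].T@(np.array(p)-d["pose"][:3,3]);K=d["K"]
    return np.array([K[0,0]*q[0]/-q[2]+K[0,2],K[1,1]*-q[1]/-q[2]+K[1,2]])
def to_tool(p,yaw=None,s=None):
    s=s or manip.state();r=R.from_quat(s["eef_rot"])
    return r.inv().apply(np.array(p)-s["ee_pos"])*1000
E
python3 - <<'E'
from h import *
np.set_printoptions(precision=3,suppress=True)
s=manip.state();print(s)
for n in ["scene","top"]:
    d=snap(n);cv2.imwrite(f"pics/{n}0.png",d["pixels"]);W=cloud(d);np.save(f"{n}0.npy",W)
    print(n,d["K"].tolist(),d["pose"].tolist(), d.keys())
    for q in ["tongs","tongs_grip","stand","stand_in","heatsink","rack","tray","oven","capacitor","module","meter","driver","reel","flux"]:
        f=manip.find_in(n,q);m=manip.mark_of(n,q)
        print(q,[(round(x["conf"],2),np.round(x["box"]).tolist()) for x in f[:3]],[(round(x["conf"],2),np.round(x["at"],1).tolist(),W[int(np.clip(x["at"][1],0,479)),int(np.clip(x["at"][0],0,639))]) for x in m[:3]])
E
```

```text
{'clock': 0.0, 'joint_pos': array([ 0.974,  0.151,  1.438, -0.   ,  1.554, -0.134]), 'joint_vel': array([ 0.002,  0.001,  0.002,  0.001, -0.003,  0.003]), 'joint_efforts': array([  0.001, -71.306, -57.087,  -0.   ,   0.009,   0.   ]), 'ee_pos': array([0.257, 0.514, 0.231]), 'eef_rot': array([ 0.229,  0.973, -0.001, -0.   ]), 'wrist_force': array([-0.285,  0.058, -0.179]), 'wrist_torque': array([-0.06 ,  0.042, -0.019]), 'finger_force': 0.0, 'gripper_width': 0.08511965774981582}
scene [[556.4350842043538, 0.0, 329.95399984941986], [0.0, 556.4350842043538, 247.83833504205163], [0.0, 0.0, 1.0]] [[-0.36843525216431183, -0.5791874227652126, 0.7271845668557676, 1.4771100184923172], [0.9294622981593701, -0.24535318069972284, 0.27550254630553056, 0.3605603260705634], [0.01884943667385891, 0.7773954888157762, 0.6287296340287757, 0.9534197716719947], [0.0, 0.0, 0.0, 1.0]] dict_keys(['pixels', 'z_map', 'K', 'pose'])
tongs [(0.86, [341.0, 243.0, 19.0, 44.0])] [(0.63, [338.0, 274.7], array([0.489, 0.01 , 0.022]))]
tongs_grip [(0.7, [342.0, 240.0, 21.0, 39.0])] [(0.67, [341.2, 236.2], array([ 0.31
[... 3574 characters left out ...]
.192])), (0.55, [335.7, 185.0], array([ 0.634, -0.045,  0.036]))]
meter [(0.89, [338.0, 182.0, 61.0, 34.0])] [(0.96, [336.2, 183.9], array([ 0.639, -0.047,  0.036]))]
driver [(0.6, [187.0, 319.0, 74.0, 34.0]), (0.44, [121.0, 256.0, 33.0, 28.0])] [(0.59, [189.4, 315.3], array([0.302, 0.309, 0.024])), (0.27, [409.2, 221.1], array([ 0.541, -0.23 ,  0.043]))]
reel [(0.79, [122.0, 259.0, 31.0, 25.0])] [(0.92, [123.3, 258.5], array([0.436, 0.472, 0.051])), (0.6, [501.6, 267.5], array([ 0.423, -0.444,  0.073])), (0.51, [315.7, 248.6], array([0.475, 0.004, 0.012]))]
flux [(0.72, [505.0, 265.0, 36.0, 29.0]), (0.51, [213.0, 220.0, 66.0, 76.0])] [(0.89, [497.4, 267.4], array([ 0.426, -0.441,  0.052]))]
```

View pics/scene0.png

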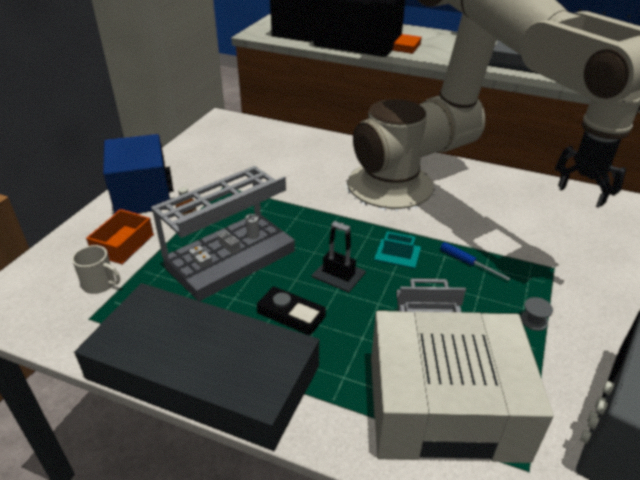

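View pics/top0.png

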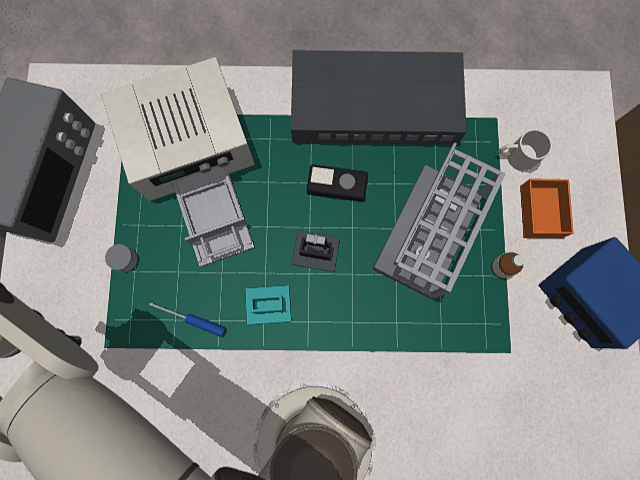

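The pictures show the black stand with the tongs at top px (316,250), the turquoise look-alike at (268,304), and the rack at (440,220) with the heat sink in its middle slot (scene px 229,244). The tray is at top px (215,220). Next I'll measure poses from the depth.

```bash
cat > m.py <<'E'
from h import *
np.set_printoptions(precision=4,suppress=True)
W=np.load("top0.npy");S=np.load("scene0.npy")
I=cv2.imread("pics/top0.png")
def sel(W,x0,x1,y0,y1,z0,z1): 
    return (W[...,0]>x0)&(W[...,0]<x1)&(W[...,1]>y0)&(W[...,1]<y1)&(W[...,2]>z0)&(W[...,2]<z1)
def rect(P,n):
    r=cv2.minAreaRect((P[:,:2]*1000).astype(np.float32));print(n,len(P),np.round(r[0],1),np.round(r[1],1),round(r[2],1),"zmed",np.median(P[:,2]))
m=sel(W,.38,.56,-.08,.08,-.02,.03); t=sel(W,.3,.6,-.15,.15,-.02,.02)
print("table z",np.nanmedian(W[sel(W,.38,.44,-.2,-.1,-.05,.05)][:,2]))
dark=(I.max(2)<75)
rect(W[sel(W,.38,.56,-.08,.08,.0045,.03)&dark],"base")
for z0,z1 in [(.046,.066),(.13,.2)]: rect(W[sel(W,.38,.56,-.08,.08,z0,z1)],"stand/tongs %g"%z0)
rect(W[sel(W,.3,.75,-.48,-.12,.205,.24)],"lip")
rect(W[sel(W,.3,.75,-.48,-.12,.17,.24)],"shelf")
rect(W[sel(W,.3,.75,-.48,-.1,.03,.05)],"deck")
rect(W[sel(W,.42,.64,.15,.4,.06,.085)],"plate top")
rect(W[sel(W,.42,.64,.15,.4,.045,.06)],"handle")
rect(W[sel(W,.42,.70,.15,.4,.028,.045)],"walls")
rect(W[sel(W,.42,.80,.1,.45,.01,.018)],"landing/floor")
rect(W[sel(W,.55,1.1,.1,.7,.14,.17)],"oven top")
for a in [(.3,.75,-.48,-.12,.055,.11)]: 
    P=S[sel(S,*a)];print("scene deck things",len(P))
np.save("P.npy",P)
d=P
# cluster
from scipy.cluster.hierarchy import fcluster,linkage
c=fcluster(linkage(d,'single'),.012,'distance')
for k in range(1,c.max()+1):
    if (c==k).sum()>30: rect(d[c==k],f"c{k} z{d[c==k][:,2].min():.3f}-{d[c==k][:,2].max():.3f}")
E
python3 m.py
```

```text
table z 0.004439488172325312
base 342 [469.5   2.3] [110.4  90.3] 81.3 zmed 0.01019448482094465
stand/tongs 0.046 191 [469.4   2.6] [75.7 37.3] 80.3 zmed 0.056926594349716364
stand/tongs 0.13 171 [469.3   2.3] [46.6 20.4] 77.7 zmed 0.1592822785237067
lip 436 [ 544.  -236.9] [  6.5 301.3] 63.4 zmed 0.22088872582933117
shelf 4555 [ 515.5 -295. ] [136.  302.1] 63.4 zmed 0.1931335063253654
deck 5074 [ 532.6 -310.8] [349.6 392.2] 9.0 zmed 0.04120728675798313
plate top 408 [541.3 294.1] [250.1 127.3] 53.9 zmed 0.07530512579017912
handle 337 [526.9 301.6] [249.1 123.1] 64.4 zmed 0.05551274328294542
walls 445 [574.4 258.2] [182.9 246.9] 18.0 zmed 0.034961635326774765
landing/floor 2895 [579.8 276.1] [320.8 337.8] 9.9 zmed 0.014550774311546055
oven top 12691 [725.9 442.5] [254.6 506.1] 18.3 zmed 0.15162376810910372
scene deck things 1026
c2 z0.055-0.068 47 [ 444.8 -449.4] [13.8 45.6] 61.7 zmed 0.05982668127581314
c3 z0.078-0.093 55 [ 440.1 -460. ] [20.9 54.3] 61.4 zmed 0.0867083615955877
c4 z0.055-0.079 44 [ 729.6 -471.5] [15.3 13.9] 88.6 zmed 0.06492097398610058
c5 z0.056-0.082 46 [ 360.1 -283.6] [14.5 15.2] 45.4 zmed 0.06645662093537791
c6 z0.055-0.109 112 [ 616.7 -412.4] [16.  13.4] 57.8 zmed 0.08186096410514604
c7 z0.055-0.072 238 [ 594.1 -322.9] [64.2 33.3] 61.3 zmed 0.06255854025127505
c8 z0.055-0.077 239 [ 520.2 -283.2] [72.  28.4] 62.7 zmed 0.0678531896479534
c9 z0.056-0.107 243 [ 453.5 -249.4] [38.7 32.9] 35.8 zmed 0.08711267766734465
```

```bash
cat >> h.py <<'E'
def Rt(ydeg,tilt=0):
    "tool down, y axis at world yaw ydeg, then tilted about own y by tilt deg"
    a=np.radians(ydeg);y=np.array([np.cos(a),np.sin(a),0]);z=np.array([0,0,-1.]);x=np.cross(y,z)
    return R.from_matrix(np.stack([x,y,z],1))*R.from_euler('y',tilt,degrees=True)
def plan(p,r,last=None):
    s=last or manip.state();c=R.from_quat(s["eef_rot"])
    print("off",np.round(c.inv().apply(np.array(p)-s["ee_pos"])*1000,1).tolist(),"rot",np.round((c.inv()*r).as_rotvec(),3).tolist())
E
python3 - <<'E'
from h import *
plan([.469,.002,.27],Rt(80.5))
E
```

```text
off [-418.8, -363.8, -38.7] rot [-0.0, -0.0, -0.297]
```

Call:
{"op": "servo_tool", "data": {"grip": [85,85,85,85,85,85,85,85,85,85], "offset": [[-40,-35,-39],[-80,-70,-39],[-120,-105,-39],[-160,-140,-39],[-200,-175,-39],[-240,-209,-39],[-280,-243,-39],[-320,-278,-39],[-360,-313,-39],[-400,-348,-39]], "rotation": [[0,0,-0.03],[0,0,-0.06],[0,0,-0.09],[0,0,-0.12],[0,0,-0.15],[0,0,-0.18],[0,0,-0.21],[0,0,-0.24],[0,0,-0.27],[0,0,-0.297]]}}

```text
clock: 3.9
ee_pos: [0.4442, 0.0598, 0.2706]
eef_rot: [0.082, 0.997, 0.0, 0.0]
wrist_force: [0.5, 1.2, 0.8]
gripper_width: 0.085
finger_force: 0.0
```

Run:
```python
from h import *
np.set_printoptions(precision=4,suppress=True)
plan([.469,.002,.27],Rt(80.5));print(manip.state()["joint_pos"])
d=snap("wrist");cv2.imwrite("pics/w1.png",d["pixels"]);W=cloud(d)
def sel(x0,x1,y0,y1,z0,z1): 
    return (W[...,0]>x0)&(W[...,0]<x1)&(W[...,1]>y0)&(W[...,1]<y1)&(W[...,2]>z0)&(W[...,2]<z1)
dark=d["pixels"].max(2)<85
for a,b,k in [(.005,.02,dark),(.05,.062,True),(.135,.155,True),(.15,.17,True)]:
    P=W[sel(.38,.56,-.08,.08,a,b)&k]
    if len(P)>10:
        r=cv2.minAreaRect((P[:,:2]*1000).astype(np.float32));print(a,len(P),r,np.median(P[:,2]))
for q in ["tongs_grip","stand_in"]:
    for x in manip.mark_of("wrist",q): print(q,x,ray(d,x["at"],.123 if q=="tongs_grip" else .008))
```

```text
off [-34.0, -53.0, 0.6] rot [0.0, 0.001, 0.001]
[-0.0383 -0.129   1.6412 -0.      1.6286 -1.4445]
0.005 2843 ((455.8316345214844, 5.959724426269531), (112.55268859863281, 98.00032043457031), 85.06231689453125) 0.009144442596398683
0.05 1136 ((467.6756591796875, 2.912494659423828), (75.90257263183594, 36.977657318115234), 80.6991958618164) 0.05680844330947385
0.135 249 ((467.31011962890625, 3.167936325073242), (46.99980545043945, 18.650413513183594), 79.09779357910156) 0.14659058901612443
0.15 1256 ((468.1241455078125, 3.4870548248291016), (43.35219192504883, 20.652088165283203), 82.45915985107422) 0.15947034055837864
tongs_grip {'at': [260.5, 264.3], 'conf': 0.66} [0.4687 0.0035 0.123 ]
stand_in {'at': [277.1, 232.6], 'conf': 0.8} [0.4691 0.0052 0.008 ]
stand_in {'at': [356.2, 89.8], 'conf': 0.63} [0.3275 0.1203 0.008 ]
```

Call:
{"op": "servo_tool", "data": {"grip": [85,85,85,85,85,85,85,85,85,85], "offset": [[-16,-26,0],[-33,-52,0],[-33,-52,1],[-33,-52,25],[-33,-52,50],[-33,-52,75],[-33,-52,100],[-33,-52,125],[-33,-52,150],[-33,-52,170]], "rotation": [[0,0,0],[0,0,0],[0,0,0],[0,0,0],[0,0,0],[0,0,0],[0,0,0],[0,0,0],[0,0,0],[0,0,0]]}}

```text
clock: 5.05
ee_pos: [0.4672, 0.0068, 0.0991]
eef_rot: [0.082, 0.997, 0.0, -0.0]
wrist_force: [0.7, -0.0, 0.2]
gripper_width: 0.0852
finger_force: 0.0
```

Call:
{"op": "servo_tool", "data": {"grip": [49,46,46,46,46,46,46], "offset": [[0,0,0],[0,0,0],[0,0,0],[0,0,0],[0,0,0],[0,0,0],[0,0,0]], "rotation": [[0,0,0],[0,0,0],[0,0,0],[0,0,0],[0,0,0],[0,0,0],[0,0,0]], "newtons": 20}}

```text
clock: 5.75
ee_pos: [0.4687, 0.0052, 0.1018]
eef_rot: [0.083, 0.997, 0.0, 0.001]
wrist_force: [0.6, 1.0, 7.9]
gripper_width: 0.0458
finger_force: 7.7
```

Call:
{"op": "servo_tool", "data": {"grip": [46,46,46,46,46,46,46,46,46,46], "offset": [[0,0,-5],[0,0,-15],[0,0,-30],[0,0,-50],[0,0,-75],[0,0,-100],[0,0,-125],[0,0,-145],[0,0,-155],[0,0,-155]], "rotation": [[0,0,0],[0,0,0],[0,0,0],[0,0,0],[0,0,0],[0,0,0],[0,0,0],[0,0,0],[0,0,0],[0,0,0]]}}

```text
clock: 6.75
ee_pos: [0.4682, 0.0051, 0.2567]
eef_rot: [0.083, 0.997, -0.0, 0.001]
wrist_force: [-0.2, 0.1, -0.6]
gripper_width: 0.0458
finger_force: 4.0
```

Run:
```python
from h import *
np.set_printoptions(precision=4,suppress=True)
s=manip.state();print(s["ee_pos"],s["eef_rot"],s["joint_pos"],s["gripper_width"],s["finger_force"],s["wrist_force"])
d=snap("wrist");cv2.imwrite("pics/w2.png",d["pixels"]);print(d["T_tool_cam"])
# tilt sign check: z dir for tilt 50 with y at -26.6
for t in (50,-50): print(t,Rt(-26.6,t).as_matrix()[:,2])
for x in manip.find_in("wrist","tongs"): print(x)
for x in manip.mark_of("wrist","tongs"): print(x)
```

```text
[0.4682 0.0051 0.2567] [ 0.0828  0.9966 -0.0001  0.0011] [-0.1538 -0.0838  1.6282 -0.0001  1.595  -1.5587] 0.04581947124508849 4.04389925301075 [-0.2489  0.0952 -0.6202]
[[-0.0004  0.9628  0.2702  0.0686]
 [ 1.      0.0007 -0.0008 -0.0008]
 [-0.0009  0.2702 -0.9628 -0.1437]
 [ 0.      0.      0.      1.    ]]
50 [ 0.343   0.685  -0.6428]
-50 [-0.343  -0.685  -0.6428]
{'box': [94.3, 290.1, 188.6, 293.3], 'conf': 0.72}
{'box': [319.1, 322.5, 145.7, 169.8], 'conf': 0.65}
{'at': [310.2, 245.0], 'conf': 0.67}
```

View pics/w2.png

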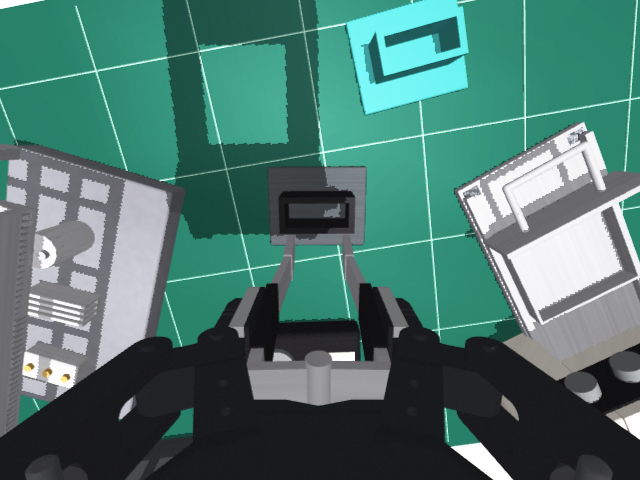

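Run:
```python
from h import *
np.set_printoptions(precision=4,suppress=True)
d=snap("wrist");W=cloud(d)
def sel(x0,x1,y0,y1,z0,z1): 
    return (W[...,0]>x0)&(W[...,0]<x1)&(W[...,1]>y0)&(W[...,1]<y1)&(W[...,2]>z0)&(W[...,2]<z1)
P=W[sel(.46,.58,-.34,-.23,.048,.085)]
r=cv2.minAreaRect((P[:,:2]*1000).astype(np.float32));print(len(P),r,P[:,2].min(),P[:,2].max())
# deck front edge
v=W[300,90:240];print(v[::6])
# tray cloud
for n,a in [("handle",(.40,.56,.18,.34,.042,.064)),("plate",(.4,.65,.15,.4,.066,.09)),("wall",(.5,.7,.15,.4,.027,.042)),("floor",(.5,.7,.15,.4,.010,.018))]:
    P=W[sel(*a)]
    if len(P)>5: print(n,len(P),cv2.minAreaRect((P[:,:2]*1000).astype(np.float32)),np.median(P[:,2]))
q=Rt(-26.6,-50);z=q.as_matrix()[:,2]
for hs in [(.519,-.286)]:
  for nm,rx,tz in [("pre",-130,.057),("in",6,.052)]:
    tip=np.array([*hs,tz])+np.array([-.448,-.894,0])*rx/1000
    print(nm,tip-z*.094)
```

```text
2773 ((520.9707641601562, -284.54180908203125), (64.65845489501953, 150.91845703125), 65.53569793701172) 0.048007050712538635 0.08492692920941863
[[ 0.518  -0.2532  0.0525]
 [ 0.5203 -0.2494  0.0491]
 [ 0.5244 -0.2494  0.0404]
 [ 0.5256 -0.2431  0.04  ]
 [ 0.5261 -0.2353  0.0418]
 [ 0.5275 -0.2294  0.0408]
 [ 0.5285 -0.2226  0.0411]
 [ 0.5299 -0.2164  0.0406]
 [ 0.5309 -0.2096  0.0408]
 [ 0.5321 -0.2031  0.0406]
 [ 0.533  -0.1963  0.041 ]
 [ 0.5397 -0.1983  0.0261]
 [ 0.5484 -0.2024  0.0064]
 [ 0.5514 -0.1978  0.0016]
 [ 0.5529 -0.1908  0.001 ]
 [ 0.5538 -0.183   0.0018]
 [ 0.5553 -0.1761  0.001 ]
 [ 0.5557 -0.1678  0.0032]
 [ 0.5573 -0.1609  0.0023]
 [ 0.5587 -0.1538  0.0017]
 [ 0.5598 -0.1463  0.0022]
 [ 0.561  -0.139   0.0021]
 [ 0.562  -0.1315  0.0028]
 [ 0.5636 -0.1246  0.0017]
 [ 0.4544 -0.0282  0.2672]]
handle 3214 ((480.7108459472656, 237.9556884765625), (58.30943298339844, 149.54786682128906), 22.79711151123047) 0.05614276022924286
plate 2255 ((577.9329833984375, 270.306396484375), (154.4617462158203, 139.62901306152344), 21.27780532836914) 0.07716132560002731
wall 2471 ((582.3617553710938, 260.0594787597656), (155.08200073242188, 153.37142944335938), 20.68749237060547) 0.03403623802728534
floor 11988 ((592.9339599609375, 273.2947692871094), (227.56069946289062, 160.43226623535156), 13.2559232711792) 0.015238016921863301
pre [ 0.6095 -0.1054  0.1174]
in [ 0.5486 -0.227   0.1124]
```

Call:
{"op": "servo_tool", "data": {"grip": [46,46,46,46,46,46,46,46,46,46], "offset": [[-15,-8,0],[-30,-16,0],[-47,-25,0],[-64,-34,0],[-80,-43,5],[-96,-52,10],[-112,-60,15],[-128,-69,20],[-144,-77,25],[-157,-85,30]], "rotation": [[0,0,0.145],[0,0,0.29],[0,0,0.435],[0,0,0.58],[0,0,0.725],[0,0,0.87],[0,0,1.015],[0,0,1.16],[0,0,1.305],[0,0,1.45]]}}

```text
clock: 7.95
ee_pos: [0.6091, -0.1051, 0.2238]
eef_rot: [0.725, 0.689, -0.0, -0.001]
wrist_force: [0.8, 0.3, -1.3]
gripper_width: 0.0462
finger_force: 4.0
```

Run:
```python
from h import *
np.set_printoptions(precision=3,suppress=True)
s=manip.state();print(s["ee_pos"],s["joint_pos"])
plan([.6095,-.105,.14],Rt(-26.6,-50))
```

```text
[ 0.609 -0.105  0.224] [-0.295  0.244  1.341 -0.     1.558 -0.244]
off [0.0, 0.6, 83.8] rot [0.179, -0.86, 0.387]
```

Call:
{"op": "servo_tool", "data": {"grip": [46,46,46,46,46,46,46,46,46,46], "offset": [[0,0,0],[0,0,0],[0,0,0],[0,0,10],[0,0,20],[0,0,35],[0,0,50],[0,0,65],[0,0,80],[0,0.5,84]], "rotation": [[0.021,-0.1,0.045],[0.042,-0.2,0.09],[0.063,-0.3,0.135],[0.084,-0.4,0.18],[0.105,-0.5,0.225],[0.125,-0.6,0.27],[0.146,-0.7,0.315],[0.167,-0.8,0.36],[0.179,-0.86,0.387],[0.179,-0.86,0.387]]}}

```text
clock: 8.95
ee_pos: [0.6083, -0.1038, 0.1369]
eef_rot: [0.768, 0.479, -0.361, 0.222]
wrist_force: [1.1, -0.9, -0.4]
gripper_width: 0.0461
finger_force: 4.0
```

Run:
```python
from h import *
np.set_printoptions(precision=4,suppress=True)
s=manip.state();print(s["ee_pos"],s["joint_pos"],s["gripper_width"],s["finger_force"])
d=snap("wrist");cv2.imwrite("pics/w3.png",d["pixels"]);W=cloud(d);np.save("w3.npy",W)
c=R.from_quat(s["eef_rot"]);print(c.as_matrix())
tip=s["ee_pos"]+c.apply([0,0,.094]);print("tip",tip,"px",proj(d,tip))
for x in manip.find_in("wrist","heatsink"): print(x)
u=np.array([.448,.894]);Wv=np.array([.894,-.448])
Q=W.reshape(-1,3);Q=Q[np.isfinite(Q[:,0])]
loc=np.stack([-(Q[:,:2]-[.5195,-.2855])@u,(Q[:,:2]-[.5195,-.2855])@Wv,Q[:,2]],1)*1000
m=(loc[:,0]>-60)&(loc[:,0]<-20)&(abs(loc[:,1])<40)&(loc[:,2]>48)&(loc[:,2]<78)
L=loc[m];print(len(L),L.min(0),L.max(0),np.percentile(L,[2,50,98],axis=0))
```

```text
[ 0.6083 -0.1038  0.1369] [ 0.0573  0.5934  1.2737 -0.7454  1.7491  0.5596] 0.04614165006097843 4.033084362745285
[[ 0.2791  0.8973 -0.3419]
 [ 0.5758 -0.4413 -0.6883]
 [-0.7685 -0.0048 -0.6398]]
tip [ 0.5762 -0.1685  0.0768] px [318.3833 243.5414]
{'box': [315.9, 274.1, 25.7, 48.2], 'conf': 0.95}
350 [-34.0788 -15.0971  48.0121] [-20.1579   8.6397  71.3422] [[-33.6505 -14.4923  48.0843]
 [-32.0798  -3.0157  60.6345]
 [-21.5111   8.3721  71.2527]]
```

View pics/w3.png

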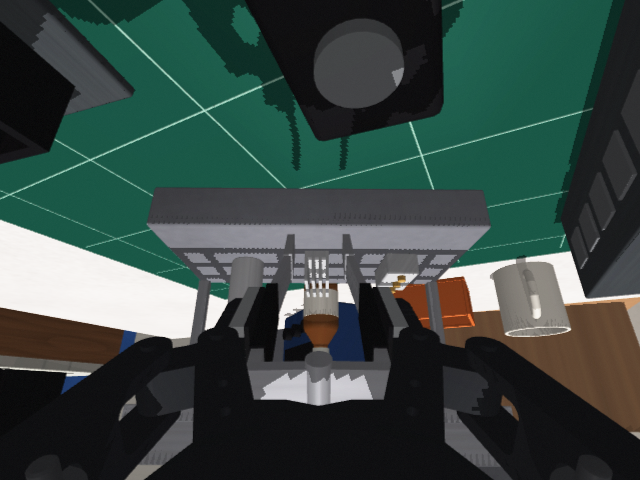

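Call:
{"op": "servo_tool", "data": {"grip": [47,47,47,47,47,47,47,47,47,47], "offset": [[10,0,8],[19,0,16],[8,0,30],[-4,-1,44],[-16,-1,57],[-28,-1.5,72],[-40,-1.5,87],[-52,-2,101],[-62,-2,113],[-67,-2,119]], "rotation": [[0,0,0],[0,0,0],[0,0,0],[0,0,0],[0,0,0],[0,0,0],[0,0,0],[0,0,0],[0,0,0],[0,0,0]]}}

```text
clock: 10.05
ee_pos: [0.5472, -0.2256, 0.1163]
eef_rot: [0.77, 0.478, -0.359, 0.224]
wrist_force: [0.5, -0.5, -1.1]
gripper_width: 0.0472
finger_force: 3.9
```

Run:
```python
from h import *
np.set_printoptions(precision=4,suppress=True)
s=manip.state();print(s["ee_pos"],s["joint_pos"],s["gripper_width"],s["finger_force"],s["wrist_force"])
d=snap("wrist");cv2.imwrite("pics/w4.png",cv2.resize(d["pixels"][180:380,200:440],None,fx=2.5,fy=2.5))
c=R.from_quat(s["eef_rot"]);print(s["ee_pos"]+c.apply([0,0,.094]))
```

```text
[ 0.5472 -0.2256  0.1163] [-0.1233  0.4792  1.4947 -0.8091  1.55    0.5195] 0.047245151968004905 3.908602182487897 [ 0.5241 -0.5239 -1.0857]
[ 0.5154 -0.2902  0.0559]
```

View pics/w4.png

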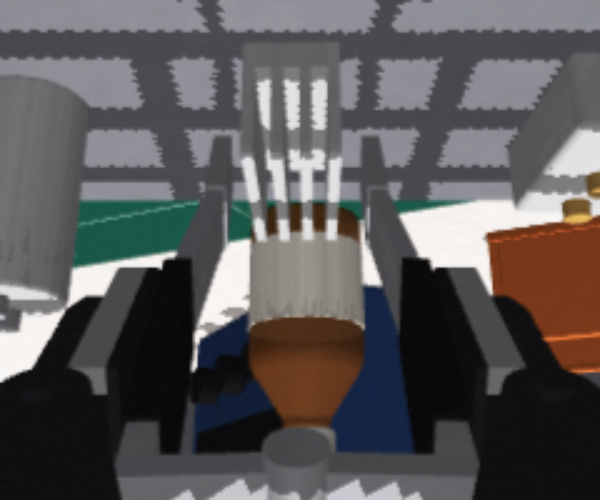

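Call:
{"op": "servo_tool", "data": {"grip": [47,47,46,45,44,42,40,35,35,35], "offset": [[1,0,1],[2,0,2],[2,0,2],[2,0,2],[2,0,2],[2,0,2],[2,0,2],[2,0,2],[2,0,2],[2,0,2]], "rotation": [[0,0,0],[0,0,0],[0,0,0],[0,0,0],[0,0,0],[0,0,0],[0,0,0],[0,0,0],[0,0,0],[0,0,0]], "newtons": 60}}

```text
clock: 11.1
ee_pos: [0.548, -0.2244, 0.1134]
eef_rot: [0.77, 0.478, -0.358, 0.224]
wrist_force: [0.6, 1.5, -0.6]
gripper_width: 0.042
finger_force: 51.8
```

Call:
{"op": "servo_tool", "data": {"grip": [35,35,35,35,35,35,35,35,35,35], "offset": [[-4,0,-3],[-9,0,-7],[-14,0,-12],[-19,0,-16],[-19,0,-16],[-10,0,-27],[2,0.5,-42],[16,1,-58],[30,1,-74],[44,1.5,-91]], "rotation": [[0,0,0],[0,0,0],[0,0,0],[0,0,0],[0,0,0],[0,0,0],[0,0,0],[0,0,0],[0,0,0],[0,0,0]]}}

```text
clock: 12.1
ee_pos: [0.5934, -0.1349, 0.1376]
eef_rot: [0.77, 0.479, -0.359, 0.224]
wrist_force: [0.2, 0.0, -0.8]
gripper_width: 0.0424
finger_force: 51.6
```

Run:
```python
from h import *
np.set_printoptions(precision=4,suppress=True)
s=manip.state();print(s["ee_pos"],s["joint_pos"],s["gripper_width"],s["finger_force"],s["wrist_force"])
d=snap("wrist");cv2.imwrite("pics/w5.png",cv2.resize(d["pixels"][180:380,200:440],None,fx=2.5,fy=2.5))
c=R.from_quat(s["eef_rot"]);print(s["ee_pos"]+c.apply([0,0,.094]),c.as_matrix())
W=cloud(d);
T=c.inv().apply(W.reshape(-1,3)-s["ee_pos"])*1000
m=(abs(T[:,0])<45)&(abs(T[:,1])<11)&(T[:,2]>60)&(T[:,2]<140)
L=W.reshape(-1,3)[m];print(len(L),L.min(0),L.max(0));print(T[m].min(0),T[m].max(0))
# refined tray/oven from first top cloud
W=np.load("top0.npy");I=cv2.imread("pics/top0.png")
P=W.reshape(-1,3)
def loc(P,o,yaw):
    a=np.radians(yaw);return np.stack([(P[:,0]-o[0])*np.cos(a)+(P[:,1]-o[1])*np.sin(a),-(P[:,0]-o[0])*np.sin(a)+(P[:,1]-o[1])*np.cos(a),P[:,2]],1)
m=(P[:,2]>.145)&(P[:,2]<.16)&(P[:,0]>.6)&(P[:,0]<1.05)&(P[:,1]>.2)&(P[:,1]<.56)
r=cv2.minAreaRect((P[m][:,:2]*1000).astype(np.float32));print("oven",r,r[2])
yaw=r[2] if r[2]<45 else r[2]-90
for h0,h1 in [(.07,.082),(.048,.058),(.028,.04),(.009,.014),(.014,.02)]:
    m=(P[:,2]>h0)&(P[:,2]<h1)&(P[:,0]>.42)&(P[:,0]<.72)&(P[:,1]>.15)&(P[:,1]<.4)
    L=loc(P[m],(.56,.276),yaw);L=L[(L[:,0]>-.16)&(L[:,0]<.1)&(abs(L[:,1])<.1)]
    print(h0,len(L),np.percentile(L,[2,50,98],axis=0).ravel())
```

```text
[ 0.5934 -0.1349  0.1376] [ 0.0143  0.5525  1.3342 -0.7595  1.702   0.5474] 0.04244325849113988 51.59552872180939 [ 0.2247  0.0188 -0.8361]
[ 0.5616 -0.1995  0.0772] [[ 0.2843  0.8972 -0.3379]
 [ 0.5765 -0.4416 -0.6875]
 [-0.7661  0.0006 -0.6428]]
2659 [ 0.5399 -0.2288  0.0159] [ 0.588  -0.1612  0.096 ]
[-31.264  -10.9949  60.0231] [ 41.6038  10.9916 139.9929]
oven ((757.6825561523438, 344.03515625), (246.8896942138672, 289.5809020996094), 20.586437225341797) 20.586437225341797
0.07 291 [-0.0613 -0.0822  0.0704 -0.0559  0.0013  0.0774  0.0925  0.094   0.0817]
0.048 275 [-0.1141 -0.0935  0.0487 -0.0768 -0.0023  0.0549  0.092   0.0874  0.0579]
0.028 345 [-0.0612 -0.0885  0.0282  0.0467  0.0027  0.0343  0.0924  0.0892  0.0396]
0.009 1199 [-0.1185 -0.0791  0.0093 -0.0588 -0.0093  0.0124  0.0975  0.056   0.0139]
0.014 1958 [-0.1152 -0.0768  0.0141  0.007  -0.0073  0.0163  0.0954  0.0559  0.0197]
```

View pics/w5.png

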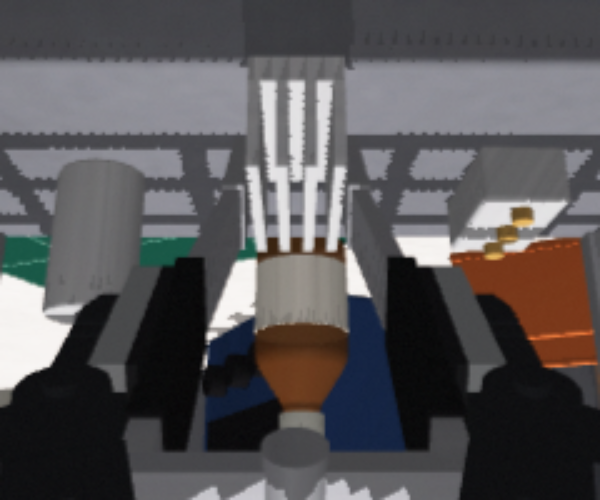

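Run:
```python
from h import *
np.set_printoptions(precision=3,suppress=True)
s=manip.state();c=R.from_quat(s["eef_rot"])
for p,f in [((.60,-.085,.15),0),((.59,.0,.20),.2),((.58,.12,.22),.45),((.5502,.3364,.17),1)]:
    print(p);plan(p,R.from_euler('z',46.8*f,degrees=True)*R.from_matrix(Rt(-26.2,-50).as_matrix()),s)
```

```text
(0.6, -0.085, 0.15)
off [19.3, -16.0, -42.4] rot [0.002, -0.001, 0.0]
(0.59, 0.0, 0.2)
off [27.3, -62.4, -129.7] rot [-0.123, -0.001, -0.105]
(0.58, 0.12, 0.22)
off [78.4, -124.1, -221.7] rot [-0.28, -0.001, -0.236]
(0.5502, 0.3364, 0.17)
off [233.3, -246.1, -328.3] rot [-0.624, -0.001, -0.525]
```

Call:
{"op": "servo_tool", "data": {"grip": [35,35,35,35,35,35,35,35,35,35], "offset": [[10,-8,-21],[19,-16,-42],[22,-31,-71],[25,-47,-100],[27,-62,-130],[40,-78,-153],[53,-93,-176],[66,-109,-199],[78,-124,-222],[78,-124,-222]], "rotation": [[0,0,0],[0,0,0],[-0.04,0,-0.034],[-0.08,0,-0.068],[-0.123,-0.001,-0.105],[-0.16,-0.001,-0.136],[-0.2,-0.001,-0.17],[-0.24,-0.001,-0.203],[-0.28,-0.001,-0.236],[-0.28,-0.001,-0.236]]}}

```text
clock: 13.15
ee_pos: [0.5782, 0.1199, 0.2212]
eef_rot: [0.668, 0.613, -0.311, 0.286]
wrist_force: [0.7, -0.4, -1.1]
gripper_width: 0.0422
finger_force: 51.7
```

Run:
```python
from h import *
np.set_printoptions(precision=3,suppress=True)
s=manip.state();print(s["ee_pos"],s["joint_pos"],s["finger_force"])
plan((.5502,.3364,.16),Rt(20.6,-50),s)
```

```text
[0.578 0.12  0.221] [ 0.439  0.475  1.271 -0.759  1.839  0.487] 51.69466853141785
off [184.0, -46.4, -124.1] rot [-0.341, 0.0, -0.287]
```

Call:
{"op": "servo_tool", "data": {"grip": [35,35,35,35,35,35,35,35,35,35], "offset": [[20,-5,-14],[43,-11,-29],[66,-17,-45],[90,-23,-61],[114,-29,-77],[138,-35,-93],[158,-40,-107],[174,-44,-118],[184,-46,-124],[184,-46,-124]], "rotation": [[-0.036,0,-0.03],[-0.08,0,-0.067],[-0.122,0,-0.103],[-0.167,0,-0.14],[-0.211,0,-0.178],[-0.256,0,-0.215],[-0.293,0,-0.246],[-0.322,0,-0.271],[-0.341,0,-0.287],[-0.341,0,-0.287]]}}

```text
clock: 14.15
ee_pos: [0.552, 0.3328, 0.1586]
eef_rot: [0.517, 0.744, -0.242, 0.347]
wrist_force: [0.3, 0.1, -1.5]
gripper_width: 0.0419
finger_force: 51.7
```

Run:
```python
from h import *
np.set_printoptions(precision=4,suppress=True)
s=manip.state();print(s["ee_pos"],s["joint_pos"],s["finger_force"])
plan((.5502,.3364,.16),Rt(20.6,-50),s)
d=snap("wrist");cv2.imwrite("pics/w6.png",d["pixels"]);W=cloud(d);np.save("w6.npy",W)
c=R.from_quat(s["eef_rot"]);print("tip",s["ee_pos"]+c.apply([0,0,.094]))
d=snap("top");cv2.imwrite("pics/top1.png",cv2.resize(d["pixels"][130:290,130:290],None,fx=3.5,fy=3.5,interpolation=cv2.INTER_CUBIC))
```

```text
[0.552  0.3328 0.1586] [ 0.7755  0.5823  1.2427 -0.7852  1.7137  0.4662] 51.65339648723602
off [1.5, -0.5, -4.0] rot [-0.004, 0.001, -0.001]
tip [0.577  0.2652 0.0983]
```

View pics/w6.png

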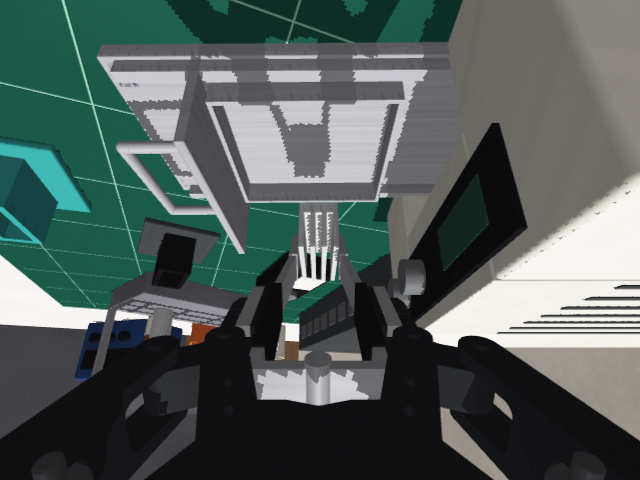

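View pics/top1.png

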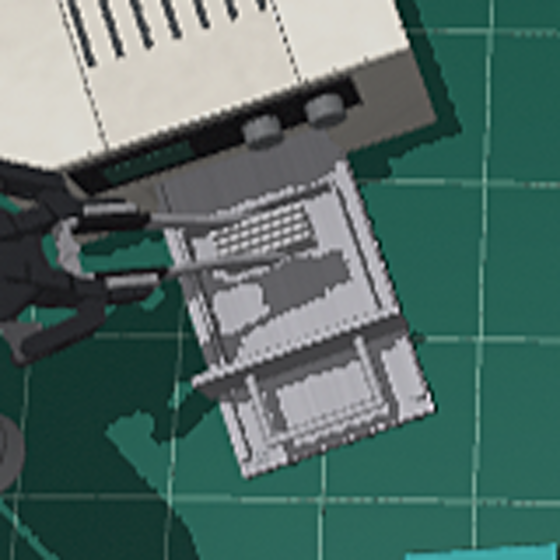

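Run:
```python
from h import *
np.set_printoptions(precision=1,suppress=True)
W=np.load("w6.npy");a=np.radians(20.6)
o=np.array([.5659,.2718]);ex=np.array([np.cos(a),np.sin(a)]);ey=np.array([-np.sin(a),np.cos(a)])
L=np.stack([(W[...,:2]-o)@ex,(W[...,:2]-o)@ey,W[...,2]],-1)*1000
print("hs region rows 205..285 col 320 (tray x,y,world z)")
for c in (306,320,334):
    print(c,L[200:290:8,c].tolist() if 0 else np.round(L[200:290:8,c],0).tolist())
print("row 150 walls", [(c,np.round(L[150,c]).tolist()) for c in range(170,430,6)])
print("col 300", [(r,np.round(L[r,300]).tolist()) for r in range(60,205,6)])
```

```text
hs region rows 205..285 col 320 (tray x,y,world z)
306 [[-4.0, -56.0, 35.0], [0.0, 26.0, 90.0], [-0.0, 21.0, 93.0], [-0.0, 11.0, 93.0], [-1.0, -2.0, 93.0], [-1.0, -15.0, 93.0], [-1.0, -19.0, 98.0], [-1.0, -21.0, 103.0], [-2.0, -24.0, 108.0], [-1.0, -24.0, 114.0], [-2.0, -37.0, 116.0], [-13.0, -318.0, 38.0]]
320 [[9.0, -56.0, 35.0], [9.0, 26.0, 90.0], [9.0, 21.0, 93.0], [9.0, 11.0, 93.0], [9.0, -2.0, 93.0], [9.0, -15.0, 93.0], [9.0, -29.0, 93.0], [9.0, -271.0, 2.0], [9.0, -269.0, 16.0], [9.0, -270.0, 28.0], [9.0, -278.0, 38.0], [9.0, -435.0, 2.0]]
334 [[21.0, -56.0, 35.0], [17.0, 27.0, 91.0], [17.0, 27.0, 96.0], [17.0, 26.0, 101.0], [17.0, 26.0, 107.0], [17.0, 25.0, 112.0], [17.0, 25.0, 117.0], [18.0, 11.0, 116.0], [18.0, -4.0, 116.0], [19.0, -19.0, 116.0], [19.0, -37.0, 116.0], [36.0, -437.0, 2.0]]
row 150 walls [(170, [-85.0, 40.0, 56.0]), (176, [-81.0, 40.0, 56.0]), (182, [-64.0, 67.0, 79.0]), (188, [-61.0, 67.0, 79.0]), (194, [-60.0, 62.0, 74.0]), (200, [-60.0, 54.0, 68.0]), (206, [-61.0, 44.0, 60.0]), (212, [-60.0, 36.0, 53.0]), (218, [-61.0, 25.0, 44.0]), (224, [-60.0, 14.0, 36.
[... 944 characters left out ...]
 -15.0, 12.0])]
col 300 [(60, [-3.0, 70.0, 14.0]), (66, [-3.0, 70.0, 19.0]), (72, [-3.0, 69.0, 23.0]), (78, [-3.0, 65.0, 23.0]), (84, [-4.0, 59.0, 22.0]), (90, [-3.0, 59.0, 26.0]), (96, [-3.0, 59.0, 32.0]), (102, [-3.0, 58.0, 36.0]), (108, [-5.0, 35.0, 17.0]), (114, [-5.0, 29.0, 16.0]), (120, [-6.0, 23.0, 16.0]), (126, [-6.0, 16.0, 15.0]), (132, [-6.0, 11.0, 16.0]), (138, [-7.0, 5.0, 16.0]), (144, [-7.0, -3.0, 16.0]), (150, [-7.0, -9.0, 17.0]), (156, [-8.0, -18.0, 16.0]), (162, [-8.0, -26.0, 15.0]), (168, [-9.0, -34.0, 16.0]), (174, [-9.0, -43.0, 16.0]), (180, [-9.0, -51.0, 16.0]), (186, [-10.0, -56.0, 20.0]), (192, [-9.0, -56.0, 26.0]), (198, [-9.0, -55.0, 33.0]), (204, [-4.0, 26.0, 87.0])]
```

Call:
{"op": "servo_tool", "data": {"grip": [35,35,35,35,35,35,35,35,35,35], "offset": [[7,0,2],[15,0,8],[23,0,15],[31,0,21],[38,0,27],[44,0,32],[49,0,36],[53,0,39],[55,0,40],[55,0,40]], "rotation": [[0,0,0],[0,0,0],[0,0,0],[0,0,0],[0,0,0],[0,0,0],[0,0,0],[0,0,0],[0,0,0],[0,0,0]]}}

```text
clock: 15.25
ee_pos: [0.5508, 0.3362, 0.0914]
eef_rot: [0.518, 0.744, -0.242, 0.347]
wrist_force: [1.2, -0.2, -0.2]
gripper_width: 0.0424
finger_force: 51.6
```

```bash
cat > chk.py <<'E'
from h import *
np.set_printoptions(precision=1,suppress=True)
s=manip.state();print(np.round(s["ee_pos"],4),s["finger_force"],s["wrist_force"],s["clock"])
W=cloud(snap("wrist"));a=np.radians(20.6)
o=np.array([.5659,.2718]);ex=np.array([np.cos(a),np.sin(a)]);ey=np.array([-np.sin(a),np.cos(a)])
L=np.stack([(W[...,:2]-o)@ex,(W[...,:2]-o)@ey,W[...,2]],-1)*1000
for c in (306,320,334): print(c,np.round(L[180:290:8,c],0).tolist())
E
python3 chk.py
```

```text
[0.6 0.3 0.1] 51.64915144443512 [ 1.2 -0.2 -0.2] 15.25
306 [[1.0, 58.0, 22.0], [1.0, 58.0, 27.0], [1.0, 59.0, 32.0], [-0.0, 30.0, 20.0], [0.0, 31.0, 26.0], [-0.0, 20.0, 26.0], [-1.0, 9.0, 26.0], [-1.0, -4.0, 26.0], [-2.0, -14.0, 28.0], [-2.0, -16.0, 33.0], [-1.0, -16.0, 40.0], [-2.0, -20.0, 44.0], [-2.0, -24.0, 49.0], [-9.0, -194.0, 2.0]]
320 [[9.0, 58.0, 22.0], [9.0, 60.0, 28.0], [9.0, 59.0, 33.0], [9.0, 30.0, 20.0], [9.0, 30.0, 26.0], [9.0, 20.0, 26.0], [9.0, 7.0, 26.0], [9.0, -4.0, 26.0], [9.0, -18.0, 26.0], [9.0, -34.0, 26.0], [9.0, -57.0, 24.0], [9.0, -57.0, 31.0], [8.0, -163.0, 2.0], [8.0, -193.0, 2.0]]
334 [[16.0, 58.0, 22.0], [16.0, 59.0, 28.0], [16.0, 60.0, 33.0], [17.0, 31.0, 21.0], [17.0, 30.0, 26.0], [17.0, 31.0, 32.0], [17.0, 31.0, 37.0], [17.0, 29.0, 42.0], [17.0, 31.0, 48.0], [17.0, 22.0, 49.0], [18.0, 9.0, 50.0], [18.0, -7.0, 49.0], [19.0, -24.0, 49.0], [26.0, -193.0, 2.0]]
```

Call:
{"op": "servo_tool", "data": {"grip": [35,35,35,35,35,35], "offset": [[0.8,0,0.6],[1.6,0,1.3],[2.4,0,2],[3.1,0,2.6],[3.1,0,2.6],[3.1,0,2.6]], "rotation": [[0,0,0],[0,0,0],[0,0,0],[0,0,0],[0,0,0],[0,0,0]]}}

```text
clock: 15.9
ee_pos: [0.5508, 0.3362, 0.088]
eef_rot: [0.518, 0.743, -0.242, 0.347]
wrist_force: [-2.1, 3.3, 5.3]
gripper_width: 0.0423
finger_force: 52.5
```

```bash
python3 chk.py | cut -c1-400
```

```text
[0.6 0.3 0.1] 52.50563621520996 [-2.1  3.3  5.3] 15.9
306 [[2.0, 65.0, 23.0], [1.0, 59.0, 24.0], [1.0, 58.0, 29.0], [1.0, 60.0, 34.0], [0.0, 30.0, 22.0], [-0.0, 21.0, 24.0], [-1.0, 9.0, 23.0], [-1.0, -3.0, 23.0], [-2.0, -15.0, 24.0], [-2.0, -17.0, 30.0], [-2.0, -19.0, 35.0], [-2.0, -22.0, 40.0], [-2.0, -24.0, 46.0], [-8.0, -182.0, 2.0]]
320 [[9.0, 65.0, 23.0], [9.0, 59.0, 24.0], [9.0, 58.0, 29.0], [9.0, 59.0, 34.0], [9.0, 30.0, 23.0], [9.0, 22.0, 24.0], [9.0, 9.0, 23.0], [9.0, -4.0, 23.0], [9.0, -18.0, 23.0], [9.0, -34.0, 23.0], [9.0, -57.0, 21.0], [9.0, -57.0, 28.0], [9.0, -57.0, 35.0], [8.0, -182.0, 2.0]]
334 [[16.0, 65.0, 23.0], [16.0, 60.0, 25.0], [16.0, 59.0, 29.0], [16.0, 58.0, 34.0], [17.0, 31.0, 23.0], [17.0, 30.0, 28.0], [17.0, 30.0, 34.0], [17.0, 29.0, 39.0], [17.0, 29.0, 44.0], [17.0, 22.0, 46.0], [18.0, 8.0, 46.0], [18.0, -7.0, 46.0], [19.0, -24.0, 46.0], [25.0, -182.0, 2.0]]
```

Touching the floor (5 N). Open the tongs.

Call:
{"op": "servo_tool", "data": {"grip": [43,44,45,46,47,47,47,47], "offset": [[0,0,0],[0,0,0],[0,0,0],[0,0,0],[0,0,0],[0,0,0],[0,0,0],[0,0,0]], "rotation": [[0,0,0],[0,0,0],[0,0,0],[0,0,0],[0,0,0],[0,0,0],[0,0,0],[0,0,0]], "newtons": 20}}

```text
clock: 16.75
ee_pos: [0.5508, 0.3361, 0.0875]
eef_rot: [0.518, 0.744, -0.242, 0.347]
wrist_force: [0.1, -0.9, -1.2]
gripper_width: 0.0469
finger_force: 3.9
```

```bash
python3 chk.py | cut -c1-400
python3 - <<'E'
from h import *
d=snap("wrist");cv2.imwrite("pics/w7.png",cv2.resize(d["pixels"][100:360,180:460],None,fx=2.2,fy=2.2))
E
```

```text
[0.6 0.3 0.1] 3.908323645591736 [ 0.1 -0.9 -1.2] 16.75
306 [[1.0, 66.0, 23.0], [1.0, 59.0, 23.0], [1.0, 59.0, 29.0], [1.0, 59.0, 34.0], [0.0, 29.0, 22.0], [-0.0, 22.0, 24.0], [-1.0, 10.0, 23.0], [-1.0, -3.0, 23.0], [-1.0, -11.0, 26.0], [-1.0, -14.0, 30.0], [-2.0, -17.0, 36.0], [-2.0, -20.0, 41.0], [-2.0, -21.0, 46.0], [-8.0, -180.0, 2.0]]
320 [[9.0, 65.0, 23.0], [9.0, 58.0, 23.0], [9.0, 58.0, 28.0], [9.0, 59.0, 34.0], [9.0, 30.0, 22.0], [9.0, 21.0, 23.0], [9.0, 10.0, 23.0], [9.0, -2.0, 23.0], [9.0, -16.0, 23.0], [9.0, -33.0, 23.0], [9.0, -56.0, 20.0], [9.0, -56.0, 27.0], [9.0, -57.0, 34.0], [8.0, -180.0, 2.0]]
334 [[16.0, 65.0, 23.0], [16.0, 59.0, 23.0], [16.0, 59.0, 29.0], [16.0, 60.0, 34.0], [17.0, 30.0, 22.0], [17.0, 29.0, 27.0], [17.0, 30.0, 33.0], [17.0, 29.0, 38.0], [17.0, 30.0, 44.0], [17.0, 24.0, 46.0], [18.0, 9.0, 46.0], [18.0, -6.0, 46.0], [19.0, -22.0, 46.0], [25.0, -181.0, 2.0]]
```

View pics/w7.png

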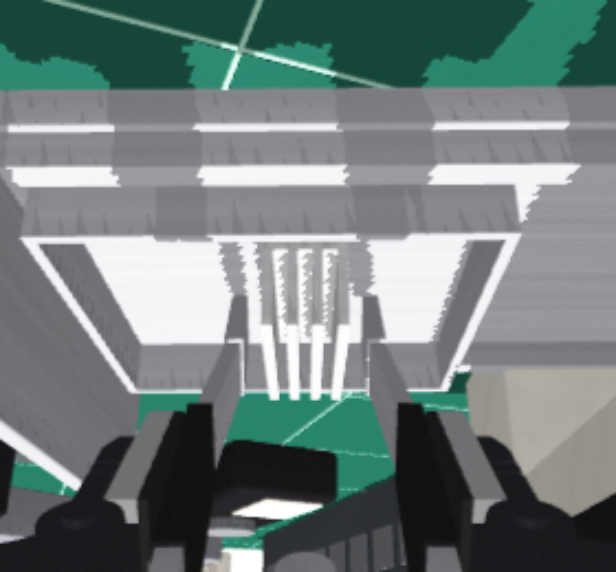

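Call:
{"op": "servo_tool", "data": {"grip": [47,47,47,47,47,47,47,47,47,47], "offset": [[-4,0,-3],[-8,0,-6],[-16,0,-13],[-27,0,-23],[-42,0,-36],[-60,0,-51],[-80,0,-67],[-100,0,-84],[-115,0,-96],[-115,0,-96]], "rotation": [[0,0,0],[0,0,0],[0,0,0],[0,0,0],[0,0,0],[0,0,0],[0,0,0],[0,0,0],[0,0,0],[0,0,0]]}}

```text
clock: 17.85
ee_pos: [0.5514, 0.3362, 0.2414]
eef_rot: [0.519, 0.743, -0.24, 0.348]
wrist_force: [0.8, -0.2, -0.1]
gripper_width: 0.0474
finger_force: 3.9
```

Run:
```python
from h import *
np.set_printoptions(precision=4,suppress=True)
s=manip.state();print(s["ee_pos"],s["joint_pos"],s["finger_force"],s["gripper_width"])
print("untilt");plan(s["ee_pos"]-[.03,.1,-.03],Rt(20.6),s)
s2={"ee_pos":s["ee_pos"]-[.03,.1,-.03],"eef_rot":Rt(20.6).as_quat()}
print("to stand");plan([.4682,.0051,.26],R.from_quat([.0828,.9966,0,.001]),s2)
d=snap("top");cv2.imwrite("pics/top2.png",d["pixels"]);W=cloud(d);np.save("top2.npy",W)
for x in manip.find_in("top","heatsink"): print(x)
```

```text
[0.5514 0.3362 0.2414] [ 0.7794  0.5285  1.1508 -0.8035  1.8155  0.3689] 3.9081045985221863 0.04735111694495877
untilt
off [-76.8, -62.7, 44.4] rot [0.001, 0.872, -0.007]
to stand
off [-197.6, -131.2, 11.4] rot [-0.001, -0.002, -1.045]
{'box': [209.8, 205.6, 24.8, 19.3], 'conf': 0.67}
{'box': [178.2, 160.2, 151.2, 210.1], 'conf': 0.49}
```

Call:
{"op": "servo_tool", "data": {"grip": [47,47,47,47,47,47,47,47], "offset": [[-13,-10,7],[-26,-21,15],[-39,-31,22],[-52,-42,30],[-65,-53,38],[-77,-63,44],[-77,-63,44],[-77,-63,44]], "rotation": [[0,0.145,-0.001],[0,0.29,-0.002],[0,0.435,-0.003],[0,0.58,-0.004],[0,0.725,-0.005],[0.001,0.872,-0.007],[0.001,0.872,-0.007],[0.001,0.872,-0.007]]}}

```text
clock: 18.75
ee_pos: [0.521, 0.2348, 0.2674]
eef_rot: [0.571, 0.821, -0.003, -0.001]
wrist_force: [-0.3, 0.1, -0.9]
gripper_width: 0.0472
finger_force: 3.9
```

Call:
{"op": "servo_tool", "data": {"grip": [47,47,47,47,47,47,47,47,47,47], "offset": [[-24,-16,1],[-49,-33,2],[-74,-49,4],[-98,-65,5],[-123,-82,7],[-148,-98,8],[-173,-115,10],[-198,-131,11],[-198,-131,11],[-198,-131,11]], "rotation": [[0,0,-0.131],[0,0,-0.262],[0,0,-0.392],[0,0,-0.523],[0,0,-0.653],[0,0,-0.784],[0,0,-0.914],[0,0,-1.045],[0,0,-1.045],[0,0,-1.045]]}}

```text
clock: 19.75
ee_pos: [0.4677, 0.0053, 0.2573]
eef_rot: [0.084, 0.996, -0.002, -0.003]
wrist_force: [0.7, 0.1, -1.3]
gripper_width: 0.0469
finger_force: 3.9
```

Run:
```python
from h import *
np.set_printoptions(precision=4,suppress=True)
s=manip.state();print(s["ee_pos"],s["eef_rot"],s["joint_pos"],s["finger_force"],s["gripper_width"])
plan([.4685,.0051,.256],R.from_quat([.0828,.9966,0,.001]),s)
d=snap("wrist");cv2.imwrite("pics/w8.png",d["pixels"])
a=cv2.imread("pics/w2.png").astype(int);c=np.abs(a-d["pixels"]).sum(2);print("diff",c[240:400,180:460].mean())
cv2.imwrite("pics/cmp.png",np.hstack([a[150:400,180:460],d["pixels"][150:400,180:460]]).astype(np.uint8))
```

```text
[0.4677 0.0053 0.2573] [ 0.0836  0.9965 -0.0023 -0.0026] [-0.1502 -0.0796  1.6232 -0.0048  1.6028 -1.5538] 3.9175783842802048 0.04689651346245988
off [-0.8, -0.1, 1.3] rot [-0.005, -0.007, -0.002]
diff 21.672232142857144
```

View pics/cmp.png

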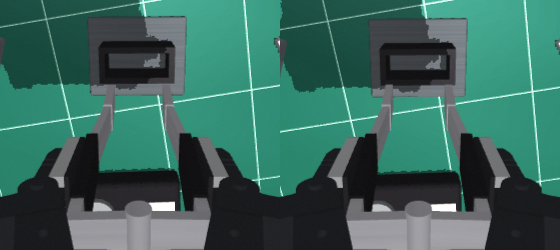

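Call:
{"op": "servo_tool", "data": {"grip": [46,46,46,46,46,46,46,46,46,46], "offset": [[-0.8,0,5],[-0.8,0,25],[-0.8,0,50],[-0.8,0,75],[-0.8,0,90],[-0.8,0,90],[-0.8,0,90],[-0.8,0,90],[-0.8,0,95],[-0.8,0,100]], "rotation": [[-0.005,-0.007,-0.002],[-0.005,-0.007,-0.002],[-0.005,-0.007,-0.002],[-0.005,-0.007,-0.002],[-0.005,-0.007,-0.002],[-0.005,-0.007,-0.002],[-0.005,-0.007,-0.002],[-0.005,-0.007,-0.002],[-0.005,-0.007,-0.002],[-0.005,-0.007,-0.002]]}}

```text
clock: 20.8
ee_pos: [0.4684, 0.0042, 0.1582]
eef_rot: [0.082, 0.997, 0.0, 0.002]
wrist_force: [0.3, -0.4, -1.1]
gripper_width: 0.0461
finger_force: 4.0
```

Call:
{"op": "servo_tool", "data": {"grip": [46,46,46,46,46,46,46,46], "offset": [[0,0,5],[0,0,12],[0,0,20],[0,0,30],[0,0,40],[0,0,48],[0,0,52],[0,0,52]], "rotation": [[0,0,0],[0,0,0],[0,0,0],[0,0,0],[0,0,0],[0,0,0],[0,0,0],[0,0,0]]}}

```text
clock: 21.6
ee_pos: [0.4681, 0.0042, 0.1055]
eef_rot: [0.082, 0.997, 0.0, 0.001]
wrist_force: [-0.4, -0.6, -1.0]
gripper_width: 0.0459
finger_force: 4.0
```

Call:
{"op": "servo_tool", "data": {"grip": [46,46,46,47,48,49,51,60,75,85], "offset": [[0,0,1.5],[0,0,3],[0,0,3],[0,0,3],[0,0,3],[0,0,3],[0,0,3],[0,0,3],[0,0,3],[0,0,3]], "rotation": [[0,0,0],[0,0,0],[0,0,0],[0,0,0],[0,0,0],[0,0,0],[0,0,0],[0,0,0],[0,0,0],[0,0,0]]}}

```text
clock: 22.6
ee_pos: [0.4684, 0.0042, 0.1031]
eef_rot: [0.082, 0.997, 0.0, 0.002]
wrist_force: [0.1, 0.0, 0.5]
gripper_width: 0.0848
finger_force: 0.0
```

Call:
{"op": "servo_tool", "data": {"grip": [85,85,85,85,85,85,85,85,85,85], "offset": [[0,0,0],[0,0,0],[0,0,-10],[0,0,-25],[0,0,-50],[0,0,-80],[0,0,-110],[0,0,-140],[0,0,-160],[0,0,-170]], "rotation": [[0,0,0],[0,0,0],[0,0,0],[0,0,0],[0,0,0],[0,0,0],[0,0,0],[0,0,0],[0,0,0],[0,0,0]]}}

```text
clock: 23.6
ee_pos: [0.468, 0.0041, 0.2756]
eef_rot: [0.082, 0.997, 0.0, 0.003]
wrist_force: [-0.4, 0.6, -1.1]
gripper_width: 0.0851
finger_force: 0.0
```

Run:
```python
from h import *
np.set_printoptions(precision=4,suppress=True)
s=manip.state();print(s["ee_pos"],s["joint_pos"],s["gripper_width"])
W=cloud(snap("wrist"));P=W.reshape(-1,3)
for a,b in [(.05,.062),(.15,.17)]:
    m=(abs(P[:,0]-.469)<.07)&(abs(P[:,1])<.08)&(P[:,2]>a)&(P[:,2]<b)
    print(cv2.minAreaRect((P[m][:,:2]*1000).astype(np.float32)),np.median(P[m][:,2]))
a=np.radians(20.6);ex=np.array([np.cos(a),np.sin(a),0])
tray=np.array([.5659,.2718,0])
# push pose: closed fingers, tool y across handle (perp to ex), TCP z .045 ; handle back face tray x -120
for back in (-.175,-.14):
    p=tray+ex*back+[0,0,.12 if back<-.15 else .045];print(p,np.hypot(*p[:2]));plan(p,Rt(110.6),s);plan(p,Rt(20.6),s)
```

```text
[0.468  0.0041 0.2756] [-0.1569 -0.0913  1.5975  0.0011  1.6288 -1.5633] 0.08512030663023891
((468.02587890625, 3.0532264709472656), (75.87339782714844, 37.48076248168945), 80.74915313720703) 0.056940274320370965
((468.2905578613281, 3.784912109375), (43.84092712402344, 20.49873924255371), 81.88883972167969) 0.1596325326258834
[0.4021 0.2102 0.12  ] 0.4537308916539857
off [99.7, 192.4, 155.2] rot [-0.001, 0.007, -0.524]
off [99.7, 192.4, 155.2] rot [0.005, 0.005, 1.047]
[0.4349 0.2225 0.045 ] 0.48848847236439136
off [69.9, 209.8, 230.4] rot [-0.001, 0.007, -0.524]
off [69.9, 209.8, 230.4] rot [0.005, 0.005, 1.047]
```

Call:
{"op": "servo_tool", "data": {"grip": [30,30,30,30,30,30,30,30,30,30], "offset": [[17,32,10],[33,64,20],[50,96,35],[67,128,60],[83,160,90],[100,192,120],[100,192,150],[100,192,180],[100,192,215],[100,192,245]], "rotation": [[0,0.001,-0.09],[0,0.002,-0.18],[0,0.003,-0.27],[0,0.004,-0.36],[0,0.005,-0.44],[0,0.006,-0.524],[0,0.007,-0.524],[0,0.007,-0.524],[0,0.007,-0.524],[0,0.007,-0.524]]}}

```text
clock: 24.65
ee_pos: [0.4003, 0.2098, 0.0257]
eef_rot: [-0.179, 0.984, 0.0, -0.002]
wrist_force: [0.4, 0.3, 0.6]
gripper_width: 0.0301
finger_force: 0.0
```

Run:
```python
from h import *
np.set_printoptions(precision=4,suppress=True)
s=manip.state();print(s["ee_pos"],s["joint_pos"],s["gripper_width"],s["wrist_force"])
a=np.radians(20.6);ex=np.array([np.cos(a),np.sin(a),0])
tray=np.array([.5659,.2718,0])
for b in (-.135,-.131+.148): print(b);plan(tray+ex*b+[0,0,.030],Rt(110.6),s)
d=snap("wrist");W=cloud(d);P=W.reshape(-1,3)
L=np.stack([(P[:,:2]-tray[:2])@ex[:2],(P[:,:2]-tray[:2])@[-ex[1],ex[0]],P[:,2]],1)*1000
m=(L[:,0]>-130)&(L[:,0]<-105)&(abs(L[:,1])<60)&(L[:,2]>44)&(L[:,2]<60);print("handle",m.sum(),np.percentile(L[m],[2,98],axis=0))
m=(abs(L[:,0]-0)<45)&(abs(L[:,1])<50)&(L[:,2]>40)&(L[:,2]<60);print("hs top",m.sum(),np.percentile(L[m],[2,98],axis=0) if m.sum() else 0)
```

```text
[0.4003 0.2098 0.0257] [ 0.3114  0.07    1.9703  0.0008  1.1057 -1.6197] 0.030142579433720368 [0.4431 0.2651 0.6034]
-0.135
off [-41.8, -0.2, -4.5] rot [0.001, -0.004, 0.0]
0.016999999999999987
off [-193.8, -0.3, -5.2] rot [0.001, -0.004, 0.0]Traceback (most recent call last):
  File "<stdin>", line 9, in <module>
    return _quantile_unchecked(
        a, q, axis, out, overwrite_input, method, keepdims, weights)
    return _ureduce(a,
                    func=_quantile_ureduce_func,
    ...<5 lines>...
                    overwrite_input=overwrite_input,
                    method=method)
    r = func(a, **kwargs)
    result = _quantile(arr,
                       quantiles=q,
    ...<2 lines>...
                       out=out,
                       weights=wgt)
    slices_having_nans = np.isnan(arr[-1, ...])
                                  ~~~^^^^^^^^^
IndexError: index -1 is out of bounds for axis 0 with size 0
```

Call:
{"op": "servo_tool", "data": {"grip": [30,30,30,30,30,30,30,30,30,30], "offset": [[-15,0,-4],[-27,0,-4.5],[-35,0,-4.5],[-41,0,-4.5],[-46,0,-4.5],[-51,0,-4.5],[-57,0,-4.5],[-64,0,-4.5],[-72,0,-4.5],[-80,0,-4.5]], "rotation": [[0,-0.004,0],[0,-0.004,0],[0,-0.004,0],[0,-0.004,0],[0,-0.004,0],[0,-0.004,0],[0,-0.004,0],[0,-0.004,0],[0,-0.004,0],[0,-0.004,0]]}}

```text
clock: 25.7
ee_pos: [0.4759, 0.2381, 0.0322]
eef_rot: [-0.179, 0.984, 0.0, -0.0]
wrist_force: [-6.1, -1.6, 5.3]
gripper_width: 0.0301
finger_force: 3.5
```

Call:
{"op": "servo_tool", "data": {"grip": [30,30,30,30,30,30,30,30,30,30], "offset": [[-9,0,0],[-18,0,0],[-27,0,0],[-36,0,0],[-45,0,0],[-54,0,0],[-63,0,0],[-72,0,0],[-79,0,0],[-84,0,0]], "rotation": [[0,0,0],[0,0,0],[0,0,0],[0,0,0],[0,0,0],[0,0,0],[0,0,0],[0,0,0],[0,0,0],[0,0,0]]}}

```text
clock: 26.7
ee_pos: [0.5547, 0.2677, 0.0322]
eef_rot: [-0.179, 0.984, 0.0, -0.0]
wrist_force: [-6.0, -2.7, 4.1]
gripper_width: 0.03
finger_force: 3.3
```

```bash
cat > tr.py <<'E'
from h import *
np.set_printoptions(precision=1,suppress=True)
s=manip.state();print(s["ee_pos"]*1000,s["wrist_force"],s["clock"])
a=np.radians(20.6);ex=np.array([np.cos(a),np.sin(a)]);o=np.array([.6486,.3030])
for n in("top",):
    P=cloud(snap(n)).reshape(-1,3)
    L=np.stack([(P[:,:2]-o)@ex,(P[:,:2]-o)@[-ex[1],ex[0]],P[:,2]],1)*1000
    m=(L[:,0]>-130)&(L[:,0]<15)&(abs(L[:,1])<78)&(L[:,2]>70)&(L[:,2]<84);print(n,"plate",m.sum(),np.percentile(L[m],[2,50,98],axis=0).ravel() if m.sum()>5 else 0)
    for y0,y1 in((-75,-45),(45,75)):
        k=m&(L[:,1]>y0)&(L[:,1]<y1);print(k.sum(),np.median(L[k],axis=0) if k.sum() else 0)
t=(s["ee_pos"][:2]-o);print("tcp in oven",t@ex*1000, t@[-ex[1],ex[0]]*1000)
E
python3 tr.py
```

```text
[554.7 267.7  32.2] [-6.  -2.7  4.1] 26.7
top plate 27 [-36.1 -76.4  70.6 -33.5 -66.8  78.8 -28.4 -58.7  83.3]
24 [-33.7 -65.9  78.9]
0 0
tcp in oven -100.3379958317806 -0.0035015419476633336
```

Call:
{"op": "servo_tool", "data": {"grip": [30,30,30,30,30,30,30], "offset": [[-5,0,0],[-10,0,0],[-15,0,0],[-20,0,0],[-24,0,0],[-26,0,0],[-27,0,0]], "rotation": [[0,0,0],[0,0,0],[0,0,0],[0,0,0],[0,0,0],[0,0,0],[0,0,0]]}}

```text
clock: 27.45
ee_pos: [0.5799, 0.2771, 0.0322]
eef_rot: [-0.179, 0.984, 0.0, 0.0]
wrist_force: [-7.6, -5.9, 4.2]
gripper_width: 0.0301
finger_force: 4.5
```

Call:
{"op": "servo_tool", "data": {"grip": [30,30,30,30], "offset": [[-1,0,0],[-2,0,0],[-3,0,0],[-3,0,0]], "rotation": [[0,0,0],[0,0,0],[0,0,0],[0,0,0]]}}

```text
clock: 27.85
ee_pos: [0.5803, 0.2771, 0.0319]
eef_rot: [-0.179, 0.984, -0.0, -0.003]
wrist_force: [-26.0, -12.0, 13.6]
gripper_width: 0.0302
finger_force: 14.9
```

```bash
python3 tr.py
```

```text
[580.3 277.1  31.9] [-26.  -12.   13.6] 27.85
top plate 18 [ -9.4 -73.8  71.   -6.9 -60.4  75.7  -1.5 -53.9  81.7]
18 [ -6.9 -60.4  75.7]
0 0
tcp in oven -73.0307330989485 -0.2568111937946288
```

Call:
{"op": "servo_tool", "data": {"grip": [30,30,30,30,30,30,30,30,30,30], "offset": [[2,0,0],[5,0,0],[12,0,0],[25,0,0],[45,0,0],[65,0,-5],[80,0,-40],[90,0,-85],[100,0,-130],[100,0,-160]], "rotation": [[0,0,0],[0,0,0],[0,0,0],[0,0,0],[0,0,0],[0,0,0],[0,0,0],[0,0,0],[0,0,0],[0,0,0]]}}

```text
clock: 28.9
ee_pos: [0.4887, 0.2428, 0.1958]
eef_rot: [-0.179, 0.984, 0.001, 0.002]
wrist_force: [1.4, 0.1, -0.2]
gripper_width: 0.0299
finger_force: 0.0
```

```bash
python3 tr.py
python3 - <<'E'
from h import *
d=snap("wrist");t=snap("top")
a=np.radians(20.6);ex=np.array([np.cos(a),np.sin(a)]);o=np.array([.6486,.3030])
P=cloud(d).reshape(-1,3);L=np.stack([(P[:,:2]-o)@ex,(P[:,:2]-o)@[-ex[1],ex[0]],P[:,2]],1)*1000
np.set_printoptions(precision=1,suppress=True)
for n,z0,z1,x0,x1 in [("handle",44,60,-75,-40),("plate",70,82,-30,10),("oven face",85,130,-30,20)]:
    for y0,y1 in((-70,-20),(20,70)):
        m=(L[:,0]>x0)&(L[:,0]<x1)&(L[:,1]>y0)&(L[:,1]<y1)&(L[:,2]>z0)&(L[:,2]<z1);print(n,y0,m.sum(),np.percentile(L[m],[2,50,98],axis=0).tolist() if m.sum() else 0)
cv2.imwrite("pics/end.png",np.hstack([cv2.resize(d["pixels"],(400,300)),cv2.resize(t["pixels"][130:340,120:400],(400,300))]))
E
```

```text
[488.7 242.8 195.8] [ 1.4  0.1 -0.2] 28.9
top plate 25 [ -8.6 -73.3  70.6  -6.1 -57.9  77.4  -0.2 -50.4  83.3]
25 [ -6.1 -57.9  77.4]
0 0
tcp in oven -170.89673031051876 -0.06875933558136982
handle -70 125 [[-63.13293450947881, -33.229516092301466, 50.731792899244425], [-60.71611746323848, -26.22183893025964, 56.3108521577062], [-56.822817611586345, -20.2091070300233, 58.255676582525986]]
handle 20 147 [[-63.44689842959395, 20.76739970481881, 52.28179429425842], [-60.316026272535964, 28.181353090894362, 56.178921381962844], [-41.31812484928579, 35.530890863472024, 58.03552222797817]]
plate -70 74 [[-9.758127818909895, -46.82430658831732, 70.08257024251148], [-8.741988768622482, -31.988662991080847, 71.53541946521119], [-7.933112924630314, -20.168945413411937, 75.01080335149466]]
plate 20 81 [[-9.957260820518732, 20.638964476209626, 70.06741472410478], [-9.146897643824504, 32.62870242235119, 71.93632950812784], [-7.944802174612867, 46.715942203256894, 74.4008050658032]]
oven face -70 0 0
oven face 20 0 0
```

View pics/end.png

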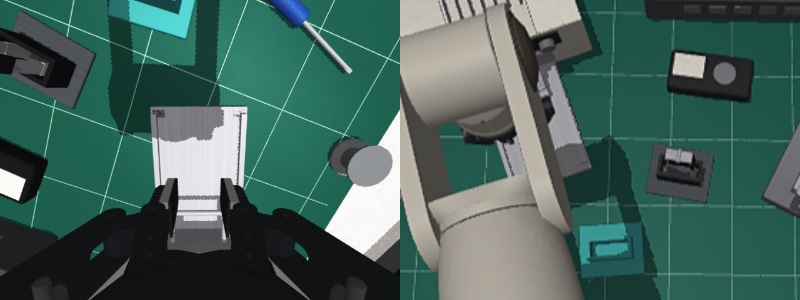

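Run:
```python
from h import *
np.set_printoptions(precision=1,suppress=True)
a=np.radians(20.6);ex=np.array([np.cos(a),np.sin(a)]);o=np.array([.6486,.3030])
loc=lambda P:np.stack([(P[:,:2]-o)@ex,(P[:,:2]-o)@[-ex[1],ex[0]],P[:,2]],1)*1000
L=loc(np.load("w6.npy").reshape(-1,3))
for z0,z1 in((75,95),(95,115),(115,140)):
  m=(abs(L[:,0])<25)&(abs(L[:,1])<145)&(L[:,2]>z0)&(L[:,2]<z1)
  h,e=np.histogram(L[m][:,0],np.arange(-25,26,1));k=h.argsort()[::-1][:5];print(z0,m.sum(),[(e[i],h[i]) for i in k])
m=(abs(L[:,0]+210)<25)&(abs(L[:,1])<55)
print("landing edge w6", L[m&(L[:,2]>9)&(L[:,2]<16)][:,0].min(), L[m&(L[:,2]<4)][:,0].max())
L=loc(cloud(snap("wrist")).reshape(-1,3))
m=(abs(L[:,0]+210)<25)&(abs(L[:,1])<45);n=m&(L[:,2]>9)&(L[:,2]<16)
print("landing edge now",np.percentile(L[n][:,0],[0,1,3]))
h,e=np.histogram(L[m&(L[:,2]<11)&(L[:,2]>4)][:,0],np.arange(-225,-195,1));print(dict(zip(e,h)))
```

```text
75 7596 [(np.int64(-4), np.int64(4270)), (np.int64(-3), np.int64(854)), (np.int64(-5), np.int64(817)), (np.int64(-7), np.int64(497)), (np.int64(-6), np.int64(166))]
95 10265 [(np.int64(-4), np.int64(3625)), (np.int64(-7), np.int64(1889)), (np.int64(-5), np.int64(1055)), (np.int64(-8), np.int64(983)), (np.int64(-6), np.int64(475))]
115 15580 [(np.int64(-4), np.int64(5362)), (np.int64(-7), np.int64(3185)), (np.int64(-5), np.int64(2022)), (np.int64(-8), np.int64(1388)), (np.int64(-6), np.int64(944))]
landing edge w6 -213.62941345485888 -220.00941897419142
landing edge now [-213.1 -212.9 -212.3]
{np.int64(-225): np.int64(1), np.int64(-224): np.int64(1), np.int64(-223): np.int64(0), np.int64(-222): np.int64(0), np.int64(-221): np.int64(1), np.int64(-220): np.int64(0), np.int64(-219): np.int64(1), np.int64(-218): np.int64(1), np.int64(-217): np.int64(2), np.int64(-216): np.int64(0), np.int64(-215): np.int64(0), np.int64(-214): np.int64(3), np.int64(-213): np.int64(93), np.int64(-212): np.int64(0), np.int64(-211): np.int64(0), np.int64(-210): np.int64(0), np.int64(-209): np.int64(0), np.int64(-208): np.int64(0), np.int64(-207): np.int64(0), np.int64(-206): np.int64(0), np.int64(-205): np.int64(0), np.int64(-204): np.int64(1), np.int64(-203): np.int64(0), np.int64(-202): np.int64(0), np.int64(-201): np.int64(0), np.int64(-200): np.int64(0), np.int64(-199): np.int64(2), np.int64(-198): np.int64(0), np.int64(-197): np.int64(0)}
```

```bash
python3 -c "
from cell import manip
print(manip.close_job())"
```

```text
the job is handed in; nothing more can be done
None
```

The job is handed in: the heat sink went from the rack into the tray with the tongs and lay flat there before the push (out of view since), the tongs are back upright in their stand, and the tray measures within about 1 mm of fully home and square; no verdict was returned.

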